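Stack two spacer collars on the fixture's locating post

ROBOT

A 6-joint arm with a two-finger parallel gripper is mounted at the origin on the work surface. World frame = base frame: x ahead of the robot, y to its left, z up, the work surface at z = 0. Lengths are in m, angles in rad, forces in N, time in s.
With the tool pointing down it reaches from about 0.225 to 0.725 m from the base axis. Payload 3.1 kg.
Tool frame: the origin (TCP) lies midway between the tips of the shut fingers; the grasp point (between the pads) lies robot.hold_point_z behind it (robot.hold_point_z is the distance from the TCP to the grasp point, in m); z points along the fingers, y is the line along which they close (so a half turn about z gives the same grasp; the last joint's range is limited). The gripper opens to 85 mm and grips with 20 to 120 N. Pads are 22 mm wide; open, the fingers measure 114 mm over their backs; the gripper's body (76 mm by 85 mm) begins 54 mm behind the grasp point. The pads swing forward as they close: fully open they stand 13 mm farther back than shut.
Start: joints at [-1.346, 0.048, 0.099, 1.622, 0, 1.443], TCP at [0.181, -0.493, 0.193] pointing down, gripper open.
Joint ranges: [-2.91, 2.91], [-0.99, 1.94], [-1.21, 1.42], [-2.12, 2.29], [-1.49, 1.47], [-3.14, 3.14]. Speed limits (rad/s): [2.79, 2.79, 3.14, 3.14, 3.14, 3.14].

INTERFACE

Orientations are given as a unit quaternion [w, x, y, z].
In Python, from bench import robot gives the robot as it stands. The module is installed in compiled form; this text tells all that it offers.
- The arm moves only by the tool step_arm, never from a script. Its argument "series" is a list of rows, each a list of 6 numbers: the shift along the tool's x, y, z in mm, then the turn, a rotation vector about the tool's x, y, z in degrees. A call has 1 to 20 rows; each row is the pose to reach, as a shift and turn from the pose commanded when the call began, along the tool's axes at that moment; what a row does not reach only later rows make up. A row lasts 1/12 s, in which the tool goes at most 41.7 mm and 7.16 degrees, less where a joint would pass 70% of its speed; a pose out of reach is approached as far as the arm can. A call with a gripper value outside its range is refused whole. "hand" is the opening, from -1 (shut) to 1 (fully open), so that 0 is half open, set as the call begins (left out, the last holds). The fingers move at their own pace and stop on an object; "newtons" is the grip in N (left out, the last holds). Time passes only in rows, so rows that repeat a pose let the fingers close. It gives the time, the measured TCP pose, the force, the opening and the grip force at its end, in the units of the state.
- robot.state(): the state, without advancing time (a new reading comes with each control period).
- robot.get_image(name): name is "scene" or "side" or "wrist"; returns (picture, depth): 420x560x3 uint8, red, green, blue; 420x560 float32, m along the optical axis (not along the pixel's ray), 0 where there is no reading.
- robot.camera_params(name): a dict with "camera_matrix" (3x3 intrinsics, pixels), "rvec" (rotation vector, rad) and "tvec" (3), from world to camera coordinates, as OpenCV has them; the wrist camera has in their place "mount" (4x4, takes a point from camera to tool coordinates, whose origin is the TCP and whose axes are the flange's). Camera axes: x right, y down, z forward; pixel columns grow to the right and rows downward; lengths in m; the calibration is good to about 2 mm. The wrist camera is an equidistant fisheye: a pixel r from the principal point sees the ray r / f radians off the axis. A picture is of the moment at which its call begins: read the wrist's pose just before it. camera_params takes no time and is no camera call.
- robot.finish_job(): hands the job in; it is judged then, once.
The state is a dict: "time_s": time; "qpos": joint angles; "qd": joint speeds; "joint_torque": joint torques, N m; "position": TCP position; "eef_rot": TCP orientation; "wrist_force": force on the tool from outside, world axes, zero at the start; "moment": the same for the moment, N m; "opening": opening from 0.0 (shut) to 1.0 (fully open); "gripper_force": force on a finger pad.
Only numpy, scipy, OpenCV 4.12 (cv2) and the standard library are available. Lean on these libraries where they do the work, as an engineer would, in place of code of your own. Each camera call takes 0.05 s, during which the arm holds its last target. There are 200 camera calls.

TASK

Set up the blue fixture block: thread the wide steel spacer collar down over its upright locating post until it sits flat on the block, then thread the narrow steel collar down the same post until it sits flat on the wide one. Lower each collar down the post rather than letting it drop, and let go of both.

Things in the scene. Friction and masses are not known exactly. Their poses are not given: they have to be found in the camera images.
- wide_center (a point): centre (half-way up, on the bore's axis) of the wide collar: a plain loose bare-steel ring, outside diameter 58 mm, bore 36 mm right through, 34 mm tall, about 0.4 kg, lying flat on the bench (axis upright, local z up). Same either way up. It starts anywhere among the bystanders: beside the collars lie a solid steel disc of 52 mm diameter without a bore, a slim brass bush (30 mm outside, 12 mm bore), a low ball bearing and a hexagon nut, none of which belong on the post
- narrow_center (a point): centre (half-way up, on the bore's axis) of the narrow collar: a plain loose bare-steel ring, outside diameter 44 mm, bore 32 mm right through, 30 mm tall, about 0.16 kg, lying flat on the bench (axis upright, local z up). Same either way up
- post_foot (a point): foot of the locating post: the point on the post's axis at the level of the block's top face; z up. The post is a steel pin of 16 mm diameter that stands 58 mm above the block's top, its last 10 mm tapering to a 6 mm tip. It stands in the middle of the square blue fixture block, 100 x 100 mm and 20 mm high (flat top, flush screws), fixed to the bench; point x and y run along the block's sides. With both collars home the stack is 64 mm high and hides the post's tip
There are look-alikes about, which are no part of the job. What is shaped like the part that bears narrow_center but red is not meant.

How it is judged:
On the way, in this order (a step that is already met when the one before it is completed fails the run):
1. the wide collar is on the post, flat on the block (z of wide_center in the frame of post_foot between 0.013 and 0.021 m and horizontal distance between wide_center and post_foot below 0.014 m and angle between wide_center's own z axis and vertical below 0.17 rad), for 0.2 s.
2. the narrow collar is on the post, flat on the wide one (all of step 1 and z of narrow_center in the frame of post_foot between 0.045 and 0.054 m and horizontal distance between narrow_center and post_foot below 0.014 m and angle between narrow_center's own z axis and vertical below 0.17 rad), for 0.2 s.
At the end, for the whole second after the job is handed in: Both collars are round the post (within 14 mm of its axis, tilted under 10 degrees), released and at rest: the wide one flat on the block (centre 13 to 21 mm above its top), the narrow one flat on the wide one (centre 45 to 54 mm above the block's top) (all of step 2 and linear speed of each of wide, narrow below 0.02 m/s); the robot touches nothing.
It fails at once if the wide collar drops down the post instead of being lowered (it moves faster than 0.8 m/s within 30 mm of the post's axis and less than 110 mm above the block) (horizontal distance between wide_center and post_foot below 0.03 m and z of wide_center in the frame of post_foot below 0.11 m and linear speed of wide above 0.8 m/s).
It fails at once if the narrow collar drops down the post instead of being lowered (it moves faster than 0.8 m/s within 30 mm of the post's axis and less than 110 mm above the block) (horizontal distance between narrow_center and post_foot below 0.03 m and z of narrow_center in the frame of post_foot below 0.11 m and linear speed of narrow above 0.8 m/s).
It also fails if it takes over 56 s, if anything falls off the work surface, if the arm or the gripper's body presses on something with over 40 N, if the wrist force passes 120 N, or if a joint passes its speed limit or range.

## Working session

There is one attempt and no reset: what is moved stays moved. The work goes in short steps, Python scripts to look and compute and a tool call to move; the robot and the scene stay as the last step left them, time stands still between calls to the robot, and variables do not carry over. Pictures are saved under pics/ and viewed, at most 10 in all, crops included, and the job is handed in when it is done.

Besides the shell and the picture viewer there is one more tool, called after "Emit:" as name([rows], argument=value, ...), one row to a line, values as JSON. step_arm: Moves the arm, as the interface text tells. Its arguments: {"type":"object","properties":{"series":{"type":"array"},"hand":{"type":"number"},"newtons":{"type":"number"}},"required":["series"]}

```bash
mkdir -p pics; cat > h.py <<'E'
import numpy as np, cv2
from bench import robot
from scipy.spatial.transform import Rotation as R
def snap(n):
    s=robot.state(); im,d=robot.get_image(n); return s,im,d
def world(n,d,s=None):
    """per-pixel world points for scene/side"""
    p=robot.camera_params(n);K=np.array(p["camera_matrix"]);h,w=d.shape
    v,u=np.mgrid[:h,:w]; x=(u-K[0,2])/K[0,0]; y=(v-K[1,2])/K[1,1]
    if "mount" in p:
        r=np.hypot(x,y)+1e-9; k=np.tan(np.minimum(r,1.5))/r; x=x*k;y=y*k
    P=np.stack([x*d,y*d,d],-1)
    if "mount" in p:
        M=np.array(p["mount"]);P=P@M[:3,:3].T+M[:3,3]
        q=np.array(s["eef_rot"]);r=R.from_quat(q[[1,2,3,0]]).as_matrix()
        P=P@r.T+np.array(s["position"])
    else:
        r=cv2.Rodrigues(np.array(p["rvec"],float))[0];P=(P-np.array(p["tvec"]).ravel())@r
    P[d<=0]=np.nan
    return P
E
python3 - <<'E'
from h import *
print(robot.hold_point_z, robot.state())
for n in("scene","side"):
    s,im,d=snap(n);np.savez(n,im=im,d=d);cv2.imwrite(f"pics/{n}.png",cv2.resize(im[...,::-1],(784,588)))
    p=robot.camera_params(n);print(p)
    P=world(n,d);print(np.nanmedian(P[...,2]))
E
```

```text
0.0187 {'time_s': 0.0, 'qpos': array([-1.34579683e+00,  4.87315873e-02,  9.75867511e-02,  1.62199642e+00,
        2.60444970e-05,  1.44297880e+00]), 'qd': array([-1.73724612e-03,  1.10253103e-03,  6.36183397e-04, -9.76079935e-04,
        7.35072562e-05, -2.09054139e-03]), 'joint_torque': array([ 3.70110301e-04, -3.38789499e+01,  3.20010352e+01,  2.08196801e-02,
       -1.41800997e-04, -6.81043062e-06]), 'position': array([ 0.18124073, -0.49197816,  0.19202168]), 'eef_rot': array([-1.17171134e-03,  9.84479654e-01,  1.75494830e-01, -4.39418292e-05]), 'wrist_force': array([-0.45088851,  0.6386474 ,  0.20748966]), 'moment': array([-0.04594072,  0.01254772,  0.05442927]), 'gripper_force': 0.0, 'opening': 1.0002504090706774}
{'camera_matrix': array([[380.48512043,   0.        , 278.56608463],
       [  0.        , 380.48512043, 210.5084628 ],
       [  0.        ,   0.        ,   1.        ]]), 'rvec': array([ 0.90341366,  2.44315515, -1.13124326]), 'tvec': array([ 0.39004321, -0.20187388,  1.13565894])}
0.0011203764281973352
{'camera_matrix': array([[408.4927397 ,   0.        , 281.06089726],
       [  0.        , 408.4927397 , 210.73056501],
       [  0.        ,   0.        ,   1.        ]]), 'rvec': array([ 2.1998184 , -0.45552962,  0.19319316]), 'tvec': array([-0.49859494,  0.17821579,  0.73390555])}
0.0004650570929790283
```

View pics/scene.png

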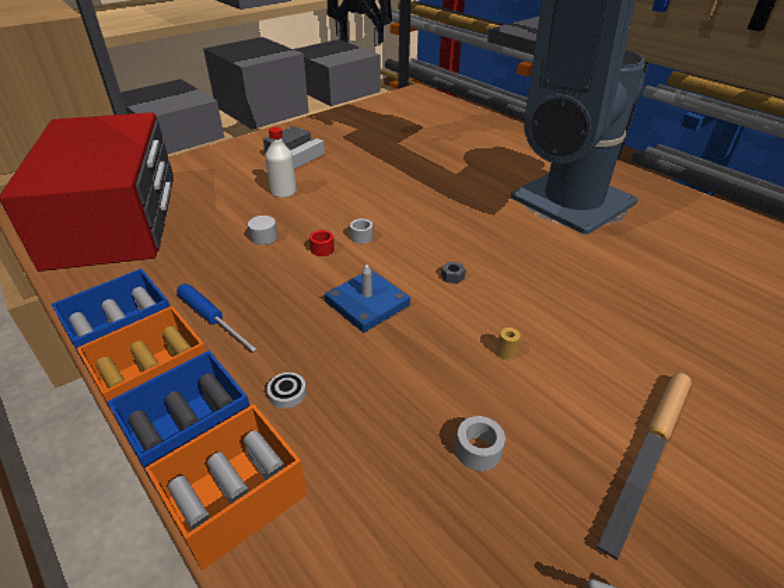

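View pics/side.png

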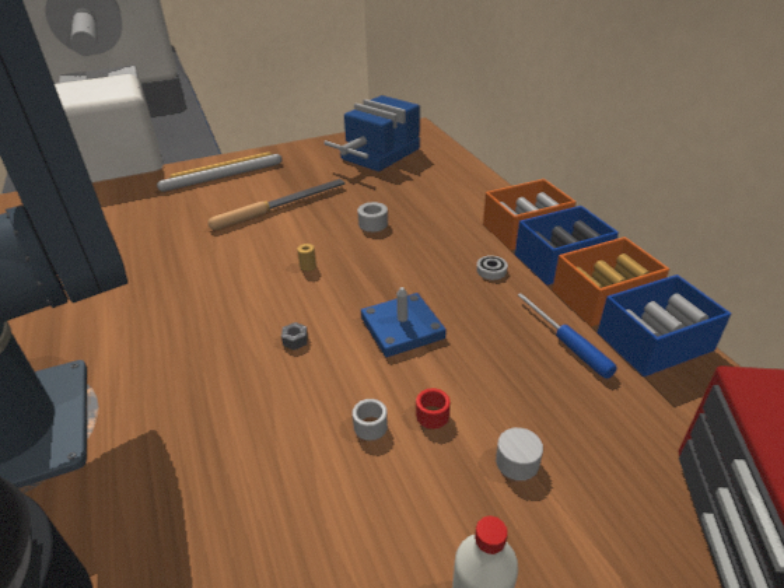

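```bash
python3 - <<'E'
from h import *
for n in("scene","side"):
    z=np.load(n+".npz");P=world(n,z['d']);Z=P[...,2]
    m=((Z>0.007)&(Z<0.12)&(np.hypot(P[...,0],P[...,1])>0.15)&(np.hypot(P[...,0],P[...,1])<0.85)).astype(np.uint8)
    c,l,st,ce=cv2.connectedComponentsWithStats(m)
    for i in range(1,c):
        if st[i,4]<40: continue
        q=P[l==i]; zt=np.percentile(q[:,2],95); t=q[q[:,2]>zt-.004]
        print(n,st[i],(ce[i]*1.4).round(),"top",zt.round(4),"ctr",((t.max(0)+t.min(0))/2)[:2].round(4),"ext",np.ptp(t,axis=0)[:2].round(3),np.median(z['im'][l==i],axis=0))
E
```

```text
scene [357  24  26  15 226] [518.  43.] top 0.1178 ctr [-0.5343 -0.594 ] ext [0.026 0.127] [29. 29. 31.]
scene [ 188   90   44   50 1244] [288. 157.] top 0.1045 ctr [ 0.4543 -0.4212] ext [0.036 0.035] [136. 135. 129.]
scene [  95  111   27   73 1019] [153. 206.] top 0.1135 ctr [ 0.72   -0.4351] ext [0.093 0.147] [58. 37. 40.]
scene [177 154  21  20 342] [262. 228.] top 0.0362 ctr [ 0.5764 -0.2982] ext [0.052 0.051] [126.5 125.5 127. ]
scene [250 156  16  17 236] [361. 229.] top 0.0318 ctr [ 0.4359 -0.1788] ext [0.042 0.042] [117. 115. 118.]
scene [221 164  18  18 258] [321. 241.] top 0.0316 ctr [ 0.5149 -0.1953] ext [0.043 0.045] [131.  19.  18.]
scene [315 187  18  14 188] [453. 271.] top 0.0212 ctr [0.3888 0.0188] ext [0.039 0.036] [55. 55. 58.]
scene [ 232  189   61   47 1527] [367. 298.] top 0.0522 ctr [ 0.5476 -0.0201] ext [0.015 0.014] [ 39.  79. 131.]
scene [ 100  192  119  165 3827] [222. 391.] top 0.0712 ctr [ 0.8299 -0.0267] ext [0.04  0.443] [78. 73. 48.]
scene [126 203  57  48 506] [206. 309.] top 0.0272 ctr [ 0.7607 -0.1833] ext [0.024 0.098] [ 25.  65. 137.]
scene [355 
[... 1531 characters left out ...]
0.0259 ctr [ 0.7591 -0.1847] ext [0.024 0.098] [ 44.  78. 127.]
side [201 230  19  18 251] [294. 333.] top 0.0199 ctr [0.389  0.0191] ext [0.041 0.039] [89. 86. 85.]
side [ 485  275   75  145 4662] [723. 504.] top 0.1104 ctr [ 0.7068 -0.4536] ext [0.107 0.18 ] [59. 53. 52.]
side [297 277  25  27 503] [433. 406.] top 0.0303 ctr [ 0.5147 -0.1934] ext [0.043 0.044] [99. 31. 29.]
side [252 285  25  27 504] [370. 417.] top 0.0304 ctr [ 0.4341 -0.1785] ext [0.043 0.043] [91. 90. 88.]
side [355 305  33  36 950] [519. 452.] top 0.035 ctr [ 0.5764 -0.2984] ext [0.052 0.052] [182. 179. 176.]
side [ 324  381   47   39 1297] [484. 567.] top 0.1134 ctr [ 0.4524 -0.4268] ext [0.025 0.023] [136. 134. 124.]
```

The scene shows a bored wide ring at (479,442), a bore-less disc at (262,228), a grey narrow ring at (361,229), a red look-alike at (321,241), and the blue block with its post at (367,285). The side view agrees.

Candidates (scene px):
- **Wide:** the ring at (479,442) fits, with a 58 mm outside diameter, 35 mm top and an open bore. The disc at (262,228) is solid and 52 mm. The bearing at (286,388) is 18 mm low.
- **Narrow:** the grey ring at (361,229) fits, at 43 mm by 31 mm. The one at (321,241) is red. The brass bush at (508,342) is 30 mm.

I'll confirm both in one crop.

```bash
cat >> h.py <<'E'
def goto(x,y,z,yaw):
    """shift (mm, tool axes) and turn (deg) from the measured pose to a tool-down pose"""
    s=robot.state();q=np.array(s["eef_rot"]);r=R.from_quat(q[[1,2,3,0]])
    t=R.from_euler('z',yaw,degrees=True)*R.from_euler('x',180,degrees=True)
    return s["time_s"],(r.inv().apply(np.array([x,y,z])-s["position"])*1000).round(1),(r.inv()*t).as_rotvec(degrees=True).round(2)
E
python3 - <<'E'
from h import *
im=np.load("scene.npz")["im"][...,::-1]
a=im[145:205,170:280];b=im[280:340,290:400]
cv2.imwrite("pics/crop.png",cv2.resize(np.vstack([a,b]),None,fx=4.5,fy=4.5,interpolation=cv2.INTER_CUBIC))
print(goto(.6175,.2835,.15,45))
E
```

```text
(0.1, array([ 677.3, -577. ,   43.5]), array([ -0.12,  -0.04, -24.79]))
```

View pics/crop.png

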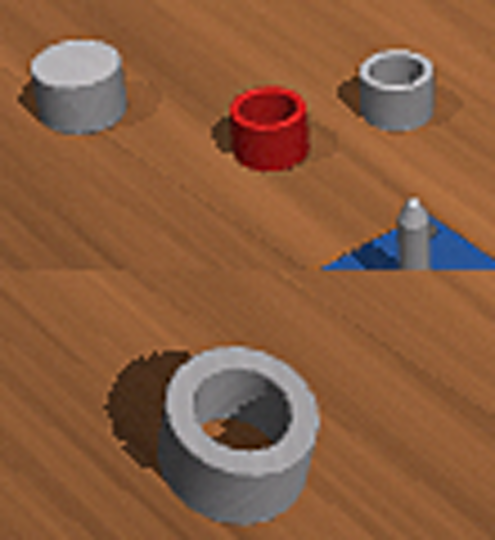

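The crop confirms the picks: the thick bored ring in the lower half is the wide collar, the thin grey bored ring at upper right is the narrow one, and the disc is solid. Next I move above the wide collar.

Emit:
step_arm([
  [677,-577,43,0,0,-24.8],
  [677,-577,43,0,0,-24.8],
  [677,-577,43,0,0,-24.8],
  [677,-577,43,0,0,-24.8],
  [677,-577,43,0,0,-24.8],
  [677,-577,43,0,0,-24.8],
  [677,-577,43,0,0,-24.8],
  [677,-577,43,0,0,-24.8],
  [677,-577,43,0,0,-24.8],
  [677,-577,43,0,0,-24.8],
  [677,-577,43,0,0,-24.8],
  [677,-577,43,0,0,-24.8],
  [677,-577,43,0,0,-24.8],
  [677,-577,43,0,0,-24.8],
  [677,-577,43,0,0,-24.8],
  [677,-577,43,0,0,-24.8],
  [677,-577,43,0,0,-24.8],
  [677,-577,43,0,0,-24.8],
  [677,-577,43,0,0,-24.8],
  [677,-577,43,0,0,-24.8],
], hand=1)

```text
time_s: 1.77
position: [0.5895, 0.2349, 0.152]
eef_rot: [0.0, 0.924, 0.383, -0.001]
wrist_force: [1.3, 0.0, 1.4]
opening: 1.001
gripper_force: 0.0
```

```bash
python3 - <<'E'
from h import *
print(goto(.6175,.2835,.15,45), robot.state()["position"],robot.state()["qpos"])
E
```

```text
(1.7667, array([ 54.2, -14.5,   1.9]), array([-0.03,  0.06,  0.04])) [0.58949407 0.23487193 0.15196556] [ 2.73612603e-01  3.35874225e-01  3.47313100e-01  1.58343162e+00
 -1.50218067e-04  2.62917673e+00]
```

Emit:
step_arm([
  [54,-14,2,0,0,0],
  [54,-14,2,0,0,0],
  [54,-14,2,0,0,0],
  [54,-14,2,0,0,0],
  [54,-14,2,0,0,0],
])

```text
time_s: 2.18
position: [0.6171, 0.28, 0.1507]
eef_rot: [0.0, 0.924, 0.383, -0.001]
wrist_force: [-0.1, 0.1, 0.8]
opening: 0.998
gripper_force: 0.0
```

```bash
python3 - <<'E'
from h import *
s,im,d=snap("wrist");P=world("wrist",d,s);Z=P[...,2]
m=((Z>0.026)&(Z<0.045)&(np.hypot(P[...,0]-.6175,P[...,1]-.2835)<.05))
q=P[m];print(m.sum(),np.median(q[:,2]),(q.max(0)+q.min(0))/2,np.ptp(q,axis=0))
print(cv2.minEnclosingCircle(q[:,:2].astype(np.float32)))
print(goto(.6175,.2835,.0,45), s["position"])
cv2.imwrite("pics/w1.png",im[...,::-1])
E
```

```text
1853 0.03371851720533435 [0.61410579 0.28342635 0.03111725] [0.05700741 0.05717625 0.01011003]
((0.6143270134925842, 0.2831639349460602), 0.029093394055962563)
(2.2333, array([  3. ,  -2.5, 151.3]), array([ 0.01,  0.03, -0.05])) [0.61705032 0.28004854 0.15074005]
```

View pics/w1.png

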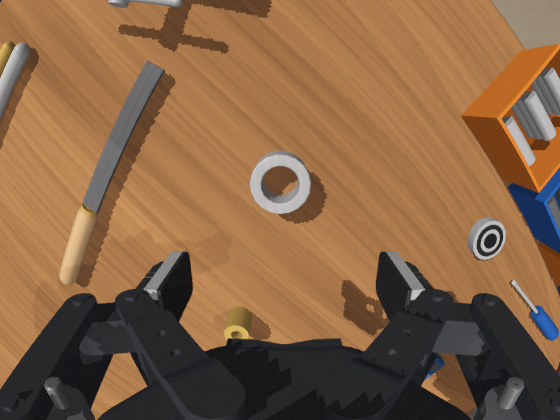

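The wrist view shows the bored wide ring at (280,183), with the fingers clear on both sides. Both cameras agree on its centre, (0.616, 0.283), to within 3 mm. I descend.

Emit:
step_arm([
  [2,-3,40,0,0,0],
  [2,-3,80,0,0,0],
  [2,-3,105,0,0,0],
  [2,-3,120,0,0,0],
  [2,-3,120,0,0,0],
  [2,-3,120,0,0,0],
])

```text
time_s: 2.73
position: [0.6158, 0.2829, 0.0307]
eef_rot: [0.0, 0.924, 0.382, -0.001]
wrist_force: [-0.4, 0.0, 0.2]
opening: 1.0
gripper_force: 0.0
```

```bash
python3 - <<'E'
from h import *
print(goto(.616,.2833,.0,45), robot.state()["position"])
E
```

```text
(2.7333, array([ 0.5, -0.1, 30.7]), array([-0.04,  0.11, -0.07])) [0.61578939 0.28289557 0.0307421 ]
```

Emit:
step_arm([
  [0,0,15,0,0,0],
  [0,0,25,0,0,0],
  [0,0,30,0,0,0],
  [0,0,30,0,0,0],
])

```text
time_s: 3.07
position: [0.6164, 0.284, 0.0007]
eef_rot: [-0.0, 0.924, 0.383, -0.001]
wrist_force: [0.1, 0.2, -0.3]
opening: 1.004
gripper_force: 0.0
```

Emit:
step_arm([
  [0,0,0,0,0,0],
  [0,0,0,0,0,0],
  [0,0,0,0,0,0],
  [0,0,0,0,0,0],
  [0,0,0,0,0,0],
  [0,0,0,0,0,0],
  [0,0,0,0,0,0],
  [0,0,0,0,0,0],
  [0,0,0,0,0,0],
  [0,0,0,0,0,0],
], hand=-1, newtons=60)

```text
time_s: 3.9
position: [0.6168, 0.2845, 0.0009]
eef_rot: [-0.0, 0.924, 0.383, -0.0]
wrist_force: [-0.5, -0.4, -0.5]
opening: -0.001
gripper_force: 0.0
```

Emit:
step_arm([
  [0,0,-20,0,0,0],
  [0,0,-50,0,0,0],
  [0,0,-90,0,0,0],
  [0,0,-125,0,0,0],
  [0,0,-140,0,0,0],
  [0,0,-140,0,0,0],
  [0,0,-140,0,0,0],
])

```text
time_s: 4.48
position: [0.6181, 0.285, 0.143]
eef_rot: [0.0, 0.924, 0.383, 0.002]
wrist_force: [0.6, -0.3, -1.1]
opening: -0.005
gripper_force: 0.0
```

```bash
python3 - <<'E'
from h import *
s,im,d=snap("wrist");P=world("wrist",d,s)
cv2.imwrite("pics/w2.png",im[...,::-1])
T=np.array(s["position"]);print(s["opening"],s["wrist_force"],T)
# ring top in the grip; tip of post
D=np.hypot(P[...,0]-T[0],P[...,1]-T[1]);m=(D<.035)&(P[...,2]>T[2]-.03)&(P[...,2]<T[2]+.06)
q=P[m];print(m.sum(),np.percentile(q[:,2]-T[2],[5,50,95]))
m=(np.hypot(P[...,0]-.5476,P[...,1]+.0213)<.02)&(P[...,2]>.035)&(P[...,2]<.09)
q=P[m];print(m.sum(),q.mean(0) if m.sum() else 0)
# post from scene+side: shaft points only; ring heights
for n in("scene","side"):
    z=np.load(n+".npz");W=world(n,z['d']);m=(np.hypot(W[...,0]-.5476,W[...,1]+.0213)<.02)&(W[...,2]>.03)
    q=W[m];print(n,m.sum(),q.mean(0),q.max(0),q.min(0))
    b=(np.abs(W[...,0]-.5476)<.09)&(np.abs(W[...,1]+.0213)<.09)&(np.abs(W[...,2]-.02)<.005)&(z['im'][...,2]>1.5*z['im'][...,0].astype(float))
    print(cv2.minAreaRect(W[b][:,:2].astype(np.float32)*1000),np.median(W[b][:,2]))
print(goto(.5476,-.0215,.14,45))
E
```

```text
-0.005150314699918859 [ 0.5777713  -0.30453179 -1.07362201] [0.61806153 0.2849539  0.14300988]
972 [0.04344449 0.05250597 0.0591392 ]
0 0
scene 135 [ 0.54956648 -0.01813326  0.0558664 ] [ 0.55512725 -0.0131509   0.08030849] [ 0.54008125 -0.02691583  0.03028428]
((547.5390014648438, -20.216060638427734), (100.51811981201172, 100.59519958496094), 0.3527466058731079) 0.02079578735831883
side 146 [ 0.54598684 -0.02498343  0.05476874] [ 0.55526288 -0.01624162  0.07857468] [ 0.53894375 -0.02996066  0.03010298]
((545.4517822265625, -21.757801055908203), (96.95708465576172, 101.12594604492188), 0.742953896522522) 0.0195321040276791
(4.5333, array([-265.4,  167.3,    0.7]), array([-0.  ,  0.  ,  0.01]))
```

View pics/w2.png

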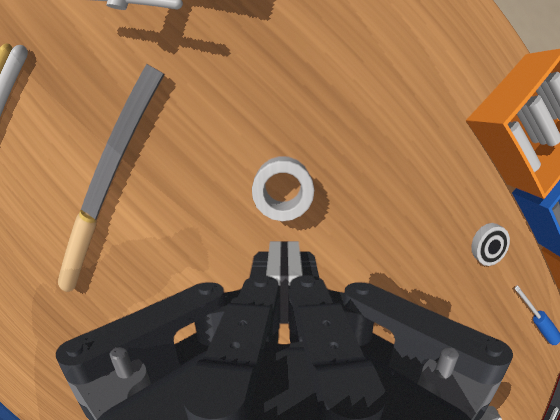

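The grip missed: the fingers are fully shut and the ring is still on the bench at (283,188). I re-measure where the ring and fingers really are before trying again.

```bash
python3 - <<'E'
from h import *
for n in("scene","side","wrist"):
    s,im,d=snap(n);P=world(n,d,s);np.savez(n+"2",im=im,d=d)
    m=((P[...,2]>0.03)&(P[...,2]<0.04)&(np.hypot(P[...,0]-.6175,P[...,1]-.2835)<.1))
    q=P[m];print(n,m.sum(),cv2.minEnclosingCircle(q[:,:2].astype(np.float32)),np.percentile(q[:,2],[5,95]))
    m=((P[...,2]>0.1)&(P[...,2]<0.2)&(np.hypot(P[...,0]-.6175,P[...,1]-.2835)<.06))
    q=P[m];lo=np.nanmin(q[:,2]);t=q[q[:,2]<lo+.02];print(" lowest of gripper",lo,t.mean(0),np.ptp(t,axis=0))
    cv2.imwrite(f"pics/{n}2.png",im[...,::-1])
print(s["position"],robot.camera_params("wrist"))
a=cv2.imread("pics/scene2.png")[120:400,200:500]; b=cv2.imread("pics/side2.png")[20:230,160:385]
cv2.imwrite("pics/miss.png",np.hstack([cv2.resize(a,(400,373)),cv2.resize(b,(400,373))]))
E
```

```text
scene 537 ((0.6171953678131104, 0.28346753120422363), 0.02946999855339527) [0.03148972 0.0359691 ]
 lowest of gripper 0.18127989250609866 [0.62409736 0.28901364 0.19242445] [0.01961495 0.02908434 0.01871931]
side 137 ((0.6174325942993164, 0.28415876626968384), 0.030037373304367065) [0.03058028 0.03499828]
 lowest of gripper 0.1766479335417445 [0.61561811 0.27800949 0.18825749] [0.0265956  0.02079675 0.0199528 ]
wrist 1914 ((0.6143828630447388, 0.28310295939445496), 0.029090899974107742) [0.03207788 0.03490389]
 lowest of gripper 0.1797934493751549 [0.6205765  0.28955751 0.19120835] [0.01969408 0.01973571 0.01999729]
[0.61566699 0.28408232 0.13842363] {'camera_matrix': array([[325.1922621 ,   0.        , 283.80420238],
       [  0.        , 325.1922621 , 202.32081079],
       [  0.        ,   0.        ,   1.        ]]), 'mount': array([[-6.38671998e-04, -9.63478849e-01, -2.67783682e-01,
         6.60352775e-02],
       [ 9.99999267e-01, -3.39772326e-04, -1.16253566e-03,
        -1.46994924e-04],
       [ 1.02909304e-03, -2.67784228e-01,  9.63478359e-01,
        -1.80589371e-01],
       [ 0.00000000e+00,  0.00000000e+00,  0.00000000e+00,
         1.00000000e+00]])}
```

View pics/miss.png

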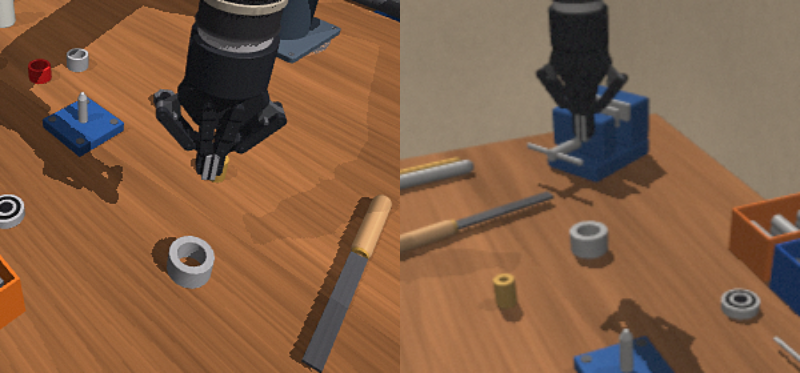

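The ring hasn't moved: it is still at (0.6165, 0.2835). All three cameras put the shut fingertips about 40 mm above the reported TCP (z 0.18 against 0.138–0.143), so the fingers end 40 mm short of the nominal TCP. I'll aim 40 mm lower, in stages, and watch the force.

Emit:
step_arm([
  [0,0,40,0,0,0],
  [0,0,80,0,0,0],
  [0,0,100,0,0,0],
  [0,0,100,0,0,0],
  [0,0,120,0,0,0],
  [0,0,145,0,0,0],
  [0,0,160,0,0,0],
  [0,0,165,0,0,0],
  [0,0,165,0,0,0],
], hand=1)

```text
time_s: 5.43
position: [0.6154, 0.284, -0.0256]
eef_rot: [-0.0, 0.924, 0.383, -0.002]
wrist_force: [-0.2, -0.5, -0.0]
opening: 1.0
gripper_force: 0.0
```

```bash
python3 - <<'E'
from h import *
s,im,d=snap("side");P=world("side",d,s)
cv2.imwrite("pics/s3.png",cv2.resize(im[80:230,170:370,::-1],(800,600),interpolation=cv2.INTER_CUBIC))
print(s["position"],s["wrist_force"],s["opening"])
print(goto(.6165,.2835,-.040,45))
E
```

```text
[ 0.61543944  0.28404741 -0.02556338] [-0.22643621 -0.48623104 -0.01823269] 0.9995285760217523
(5.4833, array([-0.8,  0.6, 16.2]), array([-0.02,  0.03,  0.01]))
```

View pics/s3.png

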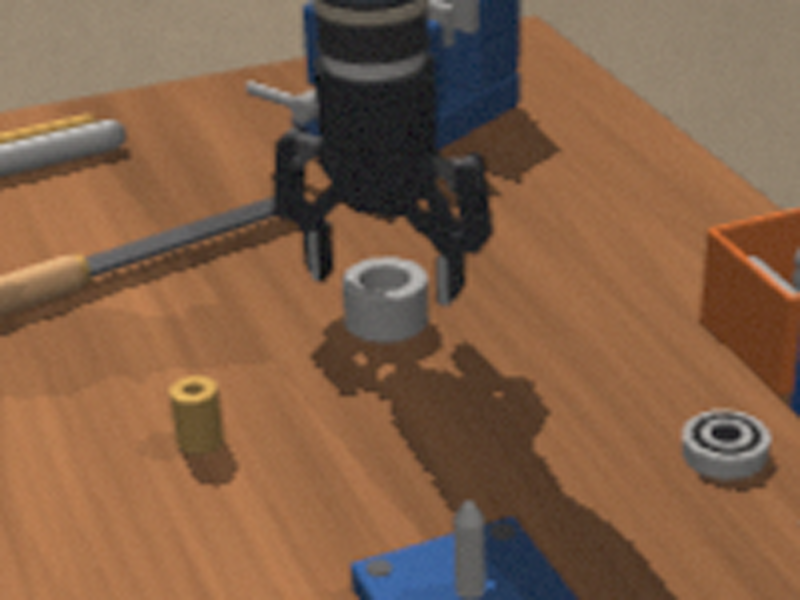

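The side crop shows the open fingers straddling the ring (386,300), tips about 25 mm up and clear on both sides. I go 15 mm lower and close.

Emit:
step_arm([
  [0,0,8,0,0,0],
  [0,0,15,0,0,0],
  [0,0,15,0,0,0],
])

```text
time_s: 5.73
position: [0.6166, 0.2844, -0.0397]
eef_rot: [-0.0, 0.924, 0.383, -0.0]
wrist_force: [-0.9, -1.0, -0.7]
opening: 1.001
gripper_force: 0.0
```

Emit:
step_arm([
  [0,0,0,0,0,0],
  [0,0,0,0,0,0],
  [0,0,0,0,0,0],
  [0,0,0,0,0,0],
  [0,0,0,0,0,0],
  [0,0,0,0,0,0],
  [0,0,0,0,0,0],
  [0,0,0,0,0,0],
], hand=-1, newtons=60)

```text
time_s: 6.4
position: [0.6174, 0.285, -0.0381]
eef_rot: [-0.0, 0.924, 0.383, 0.001]
wrist_force: [-1.2, 0.9, 5.5]
opening: 0.656
gripper_force: 65.0
```

Gripped: the opening matches 58 mm and the pad force is 65 N. I lift.

Emit:
step_arm([
  [0,0,-10,0,0,0],
  [0,0,-30,0,0,0],
  [0,0,-60,0,0,0],
  [0,0,-95,0,0,0],
  [0,0,-130,0,0,0],
  [0,0,-145,0,0,0],
  [0,0,-150,0,0,0],
  [0,0,-150,0,0,0],
])

```text
time_s: 7.07
position: [0.6175, 0.2844, 0.1119]
eef_rot: [0.0, 0.924, 0.383, 0.001]
wrist_force: [0.5, 0.5, -3.7]
opening: 0.658
gripper_force: 65.0
```

```bash
python3 - <<'E'
from h import *
print(goto(.5475,-.0213,.110,45),robot.state()["opening"],robot.state()["gripper_force"],robot.state()["wrist_force"])
E
```

```text
(7.0667, array([-265.6,  166.7,    1.8]), array([ 0.06, -0.06,  0.  ])) 0.6575735291247214 64.96602416038513 [ 0.47246745  0.5332691  -3.66009318]
```

Emit:
step_arm([
  [-26,17,0,0,0,0],
  [-53,33,0,0,0,0],
  [-80,50,0,0,0,0],
  [-110,69,0,0,0,0],
  [-140,88,0,0,0,0],
  [-170,107,0,0,0,0],
  [-200,125,0,0,0,0],
  [-230,144,0,0,0,0],
  [-250,157,0,0,0,0],
  [-266,167,0,0,0,0],
  [-266,167,0,0,0,0],
  [-266,167,0,0,0,0],
  [-266,167,0,0,0,0],
])

```text
time_s: 8.15
position: [0.5453, -0.0211, 0.1084]
eef_rot: [-0.001, 0.924, 0.383, -0.002]
wrist_force: [0.2, -0.2, -4.8]
opening: 0.651
gripper_force: 64.9
```

```bash
cat > ring.py <<'E'
from h import *
from scipy.optimize import least_squares
import sys
rad=float(sys.argv[1])/2000
s0=robot.state();T=s0["position"];print(T,s0["opening"],s0["wrist_force"])
for n in("scene","side"):
    s,im,d=snap(n);P=world(n,d,s)
    i=im.astype(float);grey=(np.ptp(i,axis=2)<14)&(i.mean(2)>75)
    m=grey&(np.hypot(P[...,0]-T[0],P[...,1]-T[1])<.045)&(P[...,2]>.085)&(P[...,2]<T[2]+.072)
    q=P[m];c=q[:,:2]-q[:,:2].mean(0)
    f=least_squares(lambda p:np.hypot(q[:,0]-p[0],q[:,1]-p[1])-rad,q[:,:2].mean(0),loss="soft_l1",f_scale=.002)
    print(n,m.sum(),"z range",np.percentile(q[:,2],[2,98]).round(4),"axis",f.x.round(4),"rms",np.sqrt(np.mean(f.fun**2)).round(4))
    m=grey&(np.hypot(P[...,0]-.5475,P[...,1]+.0213)<.02)&(P[...,2]>.03)&(P[...,2]<.07)
    q=P[m];f=least_squares(lambda p:np.hypot(q[:,0]-p[0],q[:,1]-p[1])-.008,[.5475,-.0213],loss="soft_l1",f_scale=.002)
    print("  post",m.sum(),f.x.round(4))
    cv2.imwrite(f"pics/r_{n}_{s['time_s']:.1f}.png",im[...,::-1])
E
python3 ring.py 58
```

```text
[ 0.54530684 -0.0210789   0.10836091] 0.6508314471483705 [ 0.1589686  -0.15144578 -4.77505476]
scene 401 z range [0.1498 0.18  ] axis [ 0.5446 -0.0227] rms 0.0036
  post 82 [ 0.5466 -0.0224]
side 623 z range [0.1498 0.1803] axis [ 0.5471 -0.0221] rms 0.0057
  post 99 [ 0.5479 -0.0198]
```

Held ring and post line up to about 2 mm against 10 mm of clearance. I shift 2 mm and lower in stages.

Emit:
step_arm([
  [2,0,15,0,0,0],
  [2,0,30,0,0,0],
  [2,0,45,0,0,0],
  [2,0,60,0,0,0],
  [2,0,75,0,0,0],
  [2,0,90,0,0,0],
  [2,0,105,0,0,0],
  [2,0,114,0,0,0],
  [2,0,120,0,0,0],
  [2,0,120,0,0,0],
])

```text
time_s: 9.08
position: [0.547, -0.0194, -0.0108]
eef_rot: [-0.001, 0.924, 0.383, -0.001]
wrist_force: [-0.5, 0.0, -4.2]
opening: 0.651
gripper_force: 64.9
```

Emit:
step_arm([
  [0,0,2,0,0,0],
  [0,0,4,0,0,0],
  [0,0,6,0,0,0],
  [0,0,6,0,0,0],
  [0,0,6,0,0,0],
])

```text
time_s: 9.5
position: [0.5487, -0.0204, -0.0146]
eef_rot: [0.0, 0.924, 0.383, 0.0]
wrist_force: [0.3, -0.9, -4.6]
opening: 0.655
gripper_force: 64.9
```

Nothing has touched yet. I lower 1 mm at a time until contact shows.

Emit:
step_arm([
  [0,0,1,0,0,0],
  [0,0,2,0,0,0],
  [0,0,2,0,0,0],
  [0,0,2,0,0,0],
])

```text
time_s: 9.83
position: [0.5482, -0.0203, -0.0171]
eef_rot: [-0.0, 0.924, 0.383, -0.0]
wrist_force: [0.4, -0.5, -4.4]
opening: 0.654
gripper_force: 64.9
```

Emit:
step_arm([
  [0,0,1,0,0,0],
  [0,0,1,0,0,0],
  [0,0,1,0,0,0],
])

```text
time_s: 10.08
position: [0.5483, -0.0203, -0.0181]
eef_rot: [-0.0, 0.924, 0.383, -0.0]
wrist_force: [0.2, 0.2, -4.6]
opening: 0.658
gripper_force: 65.0
```

Emit:
step_arm([
  [0,0,1,0,0,0],
  [0,0,1,0,0,0],
  [0,0,1,0,0,0],
])

```text
time_s: 10.33
position: [0.5484, -0.0203, -0.0181]
eef_rot: [0.0, 0.924, 0.383, 0.0]
wrist_force: [-3.6, 0.2, 3.5]
opening: 0.652
gripper_force: 65.6
```

Emit:
step_arm([
  [0,0,1,0,0,0],
  [0,0,1,0,0,0],
  [0,0,1,0,0,0],
])

```text
time_s: 10.58
position: [0.5484, -0.0203, -0.0181]
eef_rot: [0.0, 0.924, 0.383, 0.0]
wrist_force: [-5.5, -0.1, 7.8]
opening: 0.654
gripper_force: 66.3
```

The collar touches the block (force 3.5 N, then 7.8 N, with z no longer dropping). I release and back straight up.

Emit:
step_arm([
  [0,0,0,0,0,0],
  [0,0,0,0,0,0],
  [0,0,0,0,0,0],
  [0,0,0,0,0,0],
  [0,0,0,0,0,0],
  [0,0,0,0,0,0],
], hand=1)

```text
time_s: 11.08
position: [0.5484, -0.0203, -0.0202]
eef_rot: [-0.0, 0.924, 0.383, 0.0]
wrist_force: [0.1, 0.0, 1.0]
opening: 1.003
gripper_force: 0.0
```

Emit:
step_arm([
  [0,0,-15,0,0,0],
  [0,0,-40,0,0,0],
  [0,0,-75,0,0,0],
  [0,0,-110,0,0,0],
  [0,0,-145,0,0,0],
  [0,0,-155,0,0,0],
  [0,0,-155,0,0,0],
  [0,0,-155,0,0,0],
])

```text
time_s: 11.75
position: [0.5489, -0.0204, 0.1351]
eef_rot: [0.0, 0.924, 0.383, 0.001]
wrist_force: [0.2, 0.1, 0.0]
opening: 0.997
gripper_force: 0.0
```

```bash
python3 - <<'E'
from h import *
for n in("scene","side","wrist"):
    s,im,d=snap(n);P=world(n,d,s)
    m=(np.hypot(P[...,0]-.547,P[...,1]+.021)<.04)&(abs(P[...,2]-.054)<.006)&(np.hypot(P[...,0]-.547,P[...,1]+.021)>.011)
    q=P[m];print(n,m.sum(),cv2.minEnclosingCircle(q[:,:2].astype(np.float32)),np.median(q[:,2]))
    m=(np.hypot(P[...,0]-.435,P[...,1]+.1787)<.035)&(abs(P[...,2]-.03)<.006)
    q=P[m];print("  narrow",m.sum(),cv2.minEnclosingCircle(q[:,:2].astype(np.float32)) if m.sum() else 0)
print(goto(.4348,-.1787,.11,45),s["position"])
E
```

```text
scene 256 ((0.549702525138855, -0.021374300122261047), 0.029253864660859108) 0.05426318683204584
  narrow 101 ((0.43641769886016846, -0.17844124138355255), 0.023194625973701477)
side 277 ((0.5486665964126587, -0.02109188586473465), 0.029852500185370445) 0.05301795318182766
  narrow 252 ((0.43542519211769104, -0.1786821335554123), 0.022850684821605682)
wrist 2311 ((0.546091616153717, -0.02243700623512268), 0.029095055535435677) 0.05367232834357942
  narrow 21 ((0.44342270493507385, -0.16305574774742126), 0.007420155219733715)
(11.9, array([-191.3,   33.2,   22.5]), array([-0.23,  0.17,  0.02])) [ 0.54694623 -0.02003862  0.13242643]
```

The wide collar is home: its top is at 0.0537, so its centre is about 17 mm above the block, and it is about 1 mm off the post axis. Next is the narrow collar at (0.4355, -0.1785), turning 25° so the fingers stay clear of the red one.

Emit:
step_arm([
  [-35,6,4,0,0,6],
  [-70,12,8,0,0,12],
  [-105,18,12,0,0,18],
  [-140,24,16,0,0,24],
  [-170,30,20,0,0,25],
  [-191,34,22,0,0,25],
  [-191,34,22,0,0,25],
  [-191,34,22,0,0,25],
  [-191,34,22,0,0,25],
])

```text
time_s: 12.65
position: [0.4368, -0.1786, 0.1116]
eef_rot: [-0.001, 0.985, 0.174, -0.001]
wrist_force: [-0.1, 0.5, -0.4]
opening: 0.999
gripper_force: 0.0
```

```bash
python3 - <<'E'
from h import *
s,im,d=snap("wrist");P=world("wrist",d,s)
m=(np.hypot(P[...,0]-.435,P[...,1]+.1787)<.035)&(abs(P[...,2]-.03)<.006)
q=P[m];print("narrow",m.sum(),cv2.minEnclosingCircle(q[:,:2].astype(np.float32)),np.median(q[:,2]))
print(goto(.4352,-.1787,-.042,20),s["position"],s["qpos"])
E
```

```text
narrow 1039 ((0.43174290657043457, -0.17954178154468536), 0.02210027351975441) 0.029520354856573616
(12.7, array([ -2. ,  -0.2, 154.1]), array([-0.1 ,  0.04,  0.06])) [ 0.43684684 -0.17856964  0.11162239] [-5.30783106e-01 -9.05335311e-02 -1.99013710e-01  1.46476137e+00
  6.65914129e-04  2.26160241e+00]
```

Emit:
step_arm([
  [-2,0,35,0,0,0],
  [-2,0,70,0,0,0],
  [-2,0,100,0,0,0],
  [-2,0,125,0,0,0],
  [-2,0,140,0,0,0],
  [-2,0,148,0,0,0],
  [-2,0,151,0,0,0],
  [-2,0,151,0,0,0],
  [-2,0,151,0,0,0],
])

```text
time_s: 13.45
position: [0.4368, -0.1803, -0.0368]
eef_rot: [0.001, 0.985, 0.174, 0.001]
wrist_force: [0.2, -0.1, 0.1]
opening: 1.002
gripper_force: 0.0
```

Emit:
step_arm([
  [0,0,0,0,0,0],
  [0,0,0,0,0,0],
  [0,0,0,0,0,0],
  [0,0,0,0,0,0],
  [0,0,0,0,0,0],
  [0,0,0,0,0,0],
  [0,0,0,0,0,0],
  [0,0,0,0,0,0],
  [0,0,0,0,0,0],
], hand=-1, newtons=40)

```text
time_s: 14.2
position: [0.4363, -0.1803, -0.0367]
eef_rot: [0.0, 0.985, 0.174, 0.001]
wrist_force: [-1.1, 1.8, 6.4]
opening: 0.507
gripper_force: 40.7
```

Gripped: 43 mm opening and 41 N. I lift and carry it to the post.

Emit:
step_arm([
  [0,0,-10,0,0,0],
  [0,0,-30,0,0,0],
  [0,0,-60,0,0,0],
  [0,0,-95,0,0,0],
  [0,0,-130,0,0,0],
  [0,0,-150,0,0,0],
  [0,0,-160,0,0,0],
  [0,0,-160,0,0,0],
])

```text
time_s: 14.87
position: [0.4371, -0.1812, 0.1249]
eef_rot: [0.002, 0.985, 0.174, 0.002]
wrist_force: [-0.1, -0.4, -1.8]
opening: 0.503
gripper_force: 41.1
```

```bash
python3 - <<'E'
from h import *
print(goto(.5480,-.0210,.122,20),robot.state()["opening"],robot.state()["wrist_force"])
E
```

```text
(14.8667, array([ 159. , -112.6,    2.9]), array([ 0.25, -0.19,  0.01])) 0.5028976795093396 [-0.07652356 -0.44064595 -1.83573054]
```

Emit:
step_arm([
  [15,-11,0,0,0,0],
  [40,-28,0,0,0,0],
  [65,-46,0,0,0,0],
  [90,-64,0,0,0,0],
  [115,-81,0,0,0,0],
  [140,-99,0,0,0,0],
  [159,-113,0,0,0,0],
  [159,-113,0,0,0,0],
  [159,-113,0,0,0,0],
  [159,-113,0,0,0,0],
])

```text
time_s: 15.7
position: [0.5446, -0.0196, 0.1197]
eef_rot: [-0.0, 0.985, 0.174, -0.002]
wrist_force: [-1.3, -0.2, -1.8]
opening: 0.505
gripper_force: 41.1
```

```bash
sed -i 's/>.03)&(P\[...,2\]<.07)/>.058)\&(P[...,2]<.076)/; s/-\.008,\[/-.007,[/' ring.py; python3 ring.py 44
```

```text
[ 0.5446109  -0.01957505  0.11971953] 0.505014580167537 [-1.26984301 -0.21185535 -1.79465817]
scene 266 z range [0.1608 0.189 ] axis [ 0.5421 -0.0198] rms 0.0037
  post 45 [ 0.5466 -0.0219]
side 396 z range [0.1592 0.1876] axis [ 0.5469 -0.0235] rms 0.0033
  post 59 [ 0.5477 -0.0201]
```

Aligned to about 3 mm against 8 mm of clearance. I shift 3 mm along tool x and lower; contact should come after about 103 mm.

Emit:
step_arm([
  [3,0,12,0,0,0],
  [3,0,25,0,0,0],
  [3,0,37,0,0,0],
  [3,0,50,0,0,0],
  [3,0,62,0,0,0],
  [3,0,75,0,0,0],
  [3,0,85,0,0,0],
  [3,0,92,0,0,0],
  [3,0,95,0,0,0],
  [3,0,95,0,0,0],
  [3,0,95,0,0,0],
])

```text
time_s: 16.72
position: [0.5493, -0.0185, 0.0273]
eef_rot: [0.0, 0.985, 0.174, 0.0]
wrist_force: [0.9, -0.2, -1.1]
opening: 0.504
gripper_force: 41.1
```

Emit:
step_arm([
  [0,0,1,0,0,0],
  [0,0,2,0,0,0],
  [0,0,3,0,0,0],
  [0,0,4,0,0,0],
  [0,0,4,0,0,0],
  [0,0,4,0,0,0],
])

```text
time_s: 17.22
position: [0.549, -0.0184, 0.023]
eef_rot: [-0.0, 0.985, 0.174, -0.0]
wrist_force: [0.7, -0.2, -1.1]
opening: 0.506
gripper_force: 41.1
```

Emit:
step_arm([
  [0,0,1,0,0,0],
  [0,0,2,0,0,0],
  [0,0,3,0,0,0],
  [0,0,4,0,0,0],
  [0,0,4,0,0,0],
  [0,0,4,0,0,0],
])

```text
time_s: 17.72
position: [0.5489, -0.0185, 0.0188]
eef_rot: [-0.0, 0.985, 0.174, -0.0]
wrist_force: [-0.3, -0.1, -1.0]
opening: 0.505
gripper_force: 41.1
```

Emit:
step_arm([
  [0,0,1,0,0,0],
  [0,0,1,0,0,0],
  [0,0,1,0,0,0],
])

```text
time_s: 17.97
position: [0.549, -0.0184, 0.0179]
eef_rot: [-0.0, 0.985, 0.174, -0.0]
wrist_force: [0.1, -0.6, -1.7]
opening: 0.504
gripper_force: 41.1
```

Emit:
step_arm([
  [0,0,1,0,0,0],
  [0,0,1,0,0,0],
  [0,0,1,0,0,0],
])

```text
time_s: 18.22
position: [0.5492, -0.0185, 0.0173]
eef_rot: [0.0, 0.985, 0.174, 0.0]
wrist_force: [-0.1, -0.0, -0.6]
opening: 0.504
gripper_force: 41.2
```

Emit:
step_arm([
  [0,0,1,0,0,0],
  [0,0,1,0,0,0],
  [0,0,1,0,0,0],
])

```text
time_s: 18.47
position: [0.5493, -0.0185, 0.0173]
eef_rot: [0.0, 0.985, 0.174, 0.0]
wrist_force: [-3.8, 1.5, 6.0]
opening: 0.507
gripper_force: 41.6
```

```bash
python3 - <<'E'
from h import *
s=robot.state();print(s["position"],s["wrist_force"])
E
```

```text
[ 0.54931032 -0.01849387  0.01727512] [-3.75062487  1.53074305  5.95780415]
```

Contact at the predicted height. I release and retreat.

Emit:
step_arm([
  [0,0,0,0,0,0],
  [0,0,0,0,0,0],
  [0,0,0,0,0,0],
  [0,0,0,0,0,0],
  [0,0,0,0,0,0],
  [0,0,0,0,0,0],
  [0,0,0,0,0,0],
], hand=1)

```text
time_s: 19.05
position: [0.549, -0.0185, 0.0158]
eef_rot: [-0.0, 0.985, 0.174, -0.0]
wrist_force: [-0.6, -1.3, 0.1]
opening: 0.998
gripper_force: 0.0
```

Emit:
step_arm([
  [0,0,-15,0,0,0],
  [0,0,-40,0,0,0],
  [0,0,-75,0,0,0],
  [0,0,-110,0,0,0],
  [0,0,-130,0,0,0],
  [0,0,-140,0,0,0],
  [0,0,-140,0,0,0],
  [0,0,-140,0,0,0],
])

```text
time_s: 19.72
position: [0.549, -0.0185, 0.1554]
eef_rot: [-0.0, 0.985, 0.174, -0.0]
wrist_force: [0.7, -0.1, -1.4]
opening: 0.999
gripper_force: 0.0
```

```bash
python3 - <<'E'
from h import *
V=[]
for n in("scene","side","wrist"):
    s,im,d=snap(n);P=world(n,d,s)
    D=np.hypot(P[...,0]-.547,P[...,1]+.021)
    for z in(.054,.084):
        m=(D<.04)&(abs(P[...,2]-z)<.005)
        q=P[m];print(n,z,m.sum(),cv2.minEnclosingCircle(q[:,:2].astype(np.float32)),np.median(q[:,2]))
    if n!="wrist":
        v,u=np.argwhere(D<.04).mean(0).astype(int);V.append(cv2.resize(im[v-50:v+50,u-50:u+50,::-1],(400,400)))
cv2.imwrite("pics/end.png",np.hstack(V));print(s["wrist_force"],s["gripper_force"],s["position"])
E
```

```text
scene 0.054 167 ((0.5501615405082703, -0.021159689873456955), 0.029278304427862167) 0.05466955744944664
scene 0.084 160 ((0.5481168031692505, -0.01870560459792614), 0.023003054782748222) 0.08358841110712323
side 0.054 209 ((0.5483001470565796, -0.02214808203279972), 0.029047975316643715) 0.05346376262630985
side 0.084 156 ((0.5474035739898682, -0.0195435993373394), 0.022786542773246765) 0.08247612681100552
wrist 0.054 1003 ((0.5465083718299866, -0.021903887391090393), 0.029081128537654877) 0.05379771418534249
wrist 0.084 1115 ((0.5456745028495789, -0.02027386613190174), 0.022022413089871407) 0.08349889530311641
[ 0.30745583 -0.71063805 -1.0154091 ] 0.0 [ 0.5476497  -0.01824426  0.15338229]
```

View pics/end.png

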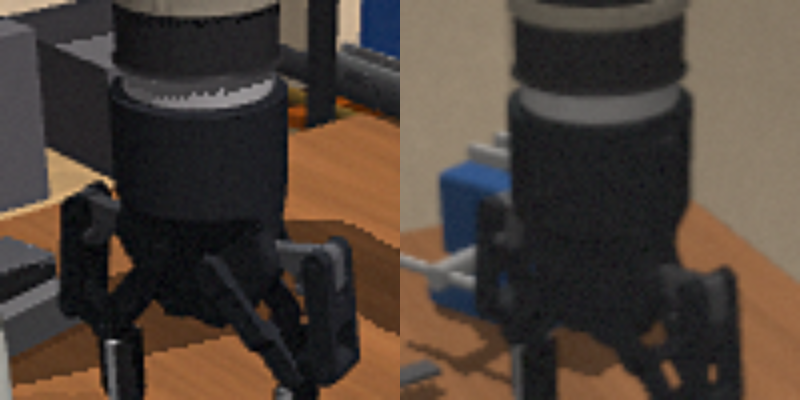

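The crop caught only the raised, open gripper, but the depth data from all three cameras is clear. The wide collar's top is at 0.054 and the narrow collar's at 0.0835. Both are within about 3 mm of the post axis, and the gripper is well clear, so I hand in.

```bash
python3 -c "
from bench import robot
print(robot.finish_job())"
```

```text
the job is handed in; nothing more can be done
None
```

Job handed in at about 20 s of the 56 s allowed: the cameras show the wide collar flat on the block and the narrow one flat on it, both lowered to contact and released; one early empty grasp, because the fingertips sit about 40 mm short of the reported TCP, moved nothing.

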